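Pack the preserve crate and test the sealed lid

TASK

Finish the gift crate: stand the two loose jars (the jam jar and the taller mustard jar) upright and gently in its two empty compartments, beside the jar already packed, and let go of them. Only then take the spring-tipped lid tester out of its stand and, holding it upright, bring its tip down on the middle of the round paper seal on the mustard jar's lid, pressing lightly so that the plunger is about half way in. Finish while holding it there, still gripping and pressing; leave everything else on the counter alone.

Things in the scene. Friction and masses are not known exactly. Their poses are not given: they have to be found in the camera images.
- crate: Fixed open wooden crate, 85 (x) x 243 (y) x 50 mm high, walls, floor, dividers 6 mm thick; three 73 x 73 mm compartments in a row along its y axis, centres at y = -79, 0, +79 mm. Origin: centre of its underside; inner floor 6 mm higher. Brass plate on its -x side. The +79 mm one holds jam_jar_2; the others are empty and either jar may go in either.
- jam_jar_1: Loose glass jam jar with a wide red screw lid, standing on the counter, 65 mm across, 97 mm high, about 0.36 kg; lid 64 mm across, top 11 mm of the height, the body below it about as wide. Origin: centre of its underside, z up the jar. To be packed. Can be gripped across the lid.
- mustard_jar: Loose glass mustard jar with a yellow screw lid, the tallest of the three jars, standing on the counter, 68 mm across, 112 mm high, about 0.44 kg; lid 64 mm across, top 11 mm of the height. Origin: centre of its underside, z up the jar. To be packed. Bears the round paper seal on its lid. Can be gripped across the lid.
- jam_jar_2: Glass jar with a dark screw lid, 64 mm across, 99 mm high, already standing in the crate's compartment at y = +79 mm; stays there. Origin: centre of its underside.
- seal (a point): Middle of the round paper seal (16 mm across, small dark dot in its middle) on top of the mustard jar's lid, 14 mm off the jar's axis along the jar's own x axis, 113 mm above the jar's underside.
- stand: Fixed wooden block, 70 x 70 x 60 mm high, with an upright through hole of 21 mm in its middle in which the tester hangs. Origin: centre of its underside on the counter.
- tester: Lid tester, 0.17 kg, upright in the stand. Origin: underside of its 36 mm round steel collar (6 mm thick), resting on the stand; z up. Grey square handle 26 x 26 mm (sides along its x and y) from 6 to 70 mm above the origin, 3 mm cap on top; grip it from above across two flat sides. Below: 16 mm stem to -28 mm, then spring plunger, tip at -52 mm. Lift 52 mm to clear the stand.
- tip (a point): Middle of the lower face of the plunger's rubber tip (10 mm across); on the tester's axis, 52 mm below its origin when free, less when pressed in.
- plunger (a joint): How far the plunger is pushed into the stem: 0 free (fully out), 0.016 m fully in. Spring: 1.5 N as it starts to move, then 250 N/m, so 3.5 N at half way (0.008 m), 5.5 N at full travel; beyond that it is rigid.
- tea_light: Bystander: tea light in a tin cup, 38 mm across, 15 mm high, loose.
- counter_pencil: Bystander: pencil, 117 mm long, 7 mm thick, loose.
- enamel_cup: Bystander: green and white cup, 64 x 89 x 48 mm, loose.
- dough_timer: Bystander: round kitchen timer, 64 mm across, 56 mm high, loose.
- syrup_bottle: Bystander: dark bottle with a green cap, 57 mm across, 190 mm high, loose.
- tape_dispenser: Bystander: black tape dispenser, 38 x 131 x 66 mm, loose.
- card_log_4: Bystander: card in a slotted log, 27 x 50 x 84 mm, loose.
Things that resemble listed ones, but are neither listed nor needed, are in the scene too. There is more than one size of the tester; the one meant has the size given above.

How it is judged:
On the way, in this order (a step that is already met when the one before it is completed fails the run):
1. both loose jars stand in the crate's empty compartments and are let go (x of jam_jar_1 in the frame of crate between -0.012 and 0.012 m and y of jam_jar_1 in the frame of crate between -0.092 and 0.05 m and z of each of jam_jar_1, mustard_jar in the frame of crate below 0.012 m and angle between each of jam_jar_1, mustard_jar's own z axis and vertical below 0.1 rad and x of mustard_jar in the frame of crate between -0.012 and 0.012 m and y of mustard_jar in the frame of crate between -0.092 and 0.05 m and contact force between each of jam_jar_1, mustard_jar and the fingers below 0.1 N and linear speed of each of jam_jar_1, mustard_jar below 0.03 m/s), for 0.2 s.
2. the tester is lifted clear of its stand, with both jars packed (x of jam_jar_1 in the frame of crate between -0.012 and 0.012 m and y of jam_jar_1 in the frame of crate between -0.092 and 0.05 m and z of each of jam_jar_1, mustard_jar in the frame of crate below 0.012 m and angle between each of jam_jar_1, mustard_jar's own z axis and vertical below 0.1 rad and x of mustard_jar in the frame of crate between -0.012 and 0.012 m and y of mustard_jar in the frame of crate between -0.092 and 0.05 m and z of tester in the frame of stand above 0.115 m), for 0.1 s.
At the end, for the whole second after the job is handed in: All three jars upright in the crate, on its floor (6 mm, 0.1 rad; dark-lidded jar 0.15 rad); tester gripped, clear of its stand, at rest, upright within 0.12 rad, tip on the lid within 6 mm of the seal's middle, plunger 3 to 13 mm in (1.2 to 8 N), fingers off the mustard jar (x of jam_jar_1 in the frame of crate between -0.012 and 0.012 m and y of jam_jar_1 in the frame of crate between -0.092 and 0.05 m and z of each of jam_jar_1, mustard_jar in the frame of crate below 0.012 m and angle between each of jam_jar_1, mustard_jar's own z axis and vertical below 0.1 rad and x of mustard_jar in the frame of crate between -0.012 and 0.012 m and y of mustard_jar in the frame of crate between -0.092 and 0.05 m and angle between jam_jar_2's own z axis and vertical below 0.15 rad and horizontal distance between tip and seal below 0.006 m and z of tip in the frame of mustard_jar between 0.105 and 0.119 m and angle between tester's own z axis and vertical below 0.12 rad and value of joint plunger between 0.003 and 0.013 m and contact force between tester and mustard_jar between 1.2 and 8 N and contact force between tester and the fingers above 3 N and contact force between tester and stand below 0.1 N and contact force between the fingers and mustard_jar below 0.5 N and linear speed of tester below 0.02 m/s); the arm keeps its last pose, push and grip.
It fails at once if a bystander is moved by more than 30 mm (distance of any of tea_light, counter_pencil, enamel_cup, dough_timer, syrup_bottle, tape_dispenser, card_log_4 from where it was at the start of the episode above 0.03 m).
It fails at once if the packed jar is taken out or knocked over (angle between jam_jar_2's own z axis and vertical above 0.3 rad or z of jam_jar_2 in the frame of crate above 0.03 m).
It fails at once if the tester is pressed hard on the jar (over 18 N) (contact force between tester and mustard_jar above 18 N).
It fails at once if a jar is dropped or rammed into the crate (over 80 N) (contact force between any of jam_jar_1, mustard_jar and crate above 80 N).
It also fails if it takes over 61 s, if anything falls off the work surface, if the arm or the gripper's body presses on something with over 40 N, if the wrist force passes 120 N, or if a joint passes its speed limit or range.

ROBOT

A 6-joint arm with a two-finger parallel gripper is mounted at the origin on a cart in front of the work surface, level with it; the furniture and walls round the work are solid. World frame = base frame: x ahead of the robot, y to its left, z up, the work surface at z = 0. Lengths are in m, angles in rad, forces in N, time in s.
With the tool pointing down it reaches from about 0.375 to 0.975 m from the base axis. Payload 3.8 kg.
Tool frame: the origin (TCP) lies at the very end of the fingers, on their centre line; the grasp point (between the pads) lies behind it (env.tcp_to_grasp is the z of the grasp point in the tool frame, in m); z points along the fingers, y is the line along which they close (so a half turn about z gives the same grasp; the last joint's range is limited). The gripper opens to 85 mm and grips with 20 to 120 N. Pads are 22 mm wide; open, the fingers measure 114 mm over their backs; the gripper's body (76 mm by 85 mm) begins 54 mm behind the grasp point. The pads swing forward as they close: fully open they stand 13 mm farther back than shut.
Start: joints at [-1.26, 0.264, 1.604, -0, 1.274, -0.037], TCP at [0.23, -0.635, 0.231] pointing down, gripper open.
Joint ranges: [-2.63, 2.63], [-0.94, 2.18], [0.31, 2.57], [-1.31, 4.45], [0, 2.66], [-2.55, 2.55]. Speed limits (rad/s): [2.57, 2.57, 3.14, 3.14, 3.14, 3.14].

INTERFACE

Orientations are given as a unit quaternion [w, x, y, z].
In Python, from rig import env gives the robot as it stands. The module is installed in compiled form; this text tells all that it offers.
- The arm moves only by the shell command python3 -m inch 'ROWS' [FORCE]. ROWS is JSON, a list of rows, each a list of 5 numbers: the closure in counts, from 0 (fully open) to 255 (shut), then the shift along the tool's x, y, z in m, then the turn about the tool's z in degrees. In form: [[fingers, x, y, z, roll], ...]. A call has 1 to 12 rows; each row is the pose to reach, as a shift and turn from the pose commanded when the call began, along the tool's axes at that moment; what a row does not reach only later rows make up. A row lasts 1/8 s, in which the tool goes at most 62.5 mm and 10.7 degrees, less where a joint would pass 70% of its speed; a pose out of reach is approached as far as the arm can. A call with a gripper value outside its range is refused whole. The fingers move at their own pace and stop on an object; FORCE is the grip in N (left out, the last holds). Time passes only in rows, so rows that repeat a pose let the fingers close. It gives the time, the measured TCP pose, the force, the opening and the grip force at its end, in the units of the state.
- env.observe(): the state, without advancing time (a new reading comes with each control period).
- env.grab_frame(name): name is "scene" or "side" or "wrist"; returns a dict with "color" (384x512x3 uint8, blue, green, red), "range_z" (384x512 float32, m along the optical axis (not along the pixel's ray), 0 where there is no reading), "intrinsics" (3x3 intrinsics, pixels), "dist" ([k1, k2, p1, p2, k3] as OpenCV has them; the pictures are not rectified), "R" (3x3) and "t" (3): a world point X has camera coordinates R X + t; the wrist camera has in their place "tool_from_camera" (4x4, takes a point from camera to tool coordinates, whose origin is the TCP and whose axes are the flange's). Camera axes: x right, y down, z forward; pixel columns grow to the right and rows downward; lengths in m; the calibration is good to about 2 mm. A picture is of the moment at which its call begins: read the wrist's pose just before it.
- env.job_done(): hands the job in; it is judged then, once.
The state is a dict: "clock": time; "q": joint angles; "dq": joint speeds; "joint_torque": joint torques, N m; "ee_pos": TCP position; "orientation": TCP orientation; "contact_force": force on the tool from outside, world axes, zero at the start; "torque": the same for the moment, N m; "finger_gap": finger opening in m; "grasp_force": force on a finger pad.
Only numpy, scipy, OpenCV 4.12 (cv2) and the standard library are available. Lean on these libraries where they do the work, as an engineer would, in place of code of your own. Each camera call takes 0.05 s, during which the arm holds its last target. There are 200 camera calls.

## Working session

There is one attempt and no reset: what is moved stays moved. The work goes in short steps, Python scripts to look and compute and a shell command to move; the robot and the scene stay as the last step left them, time stands still between calls to the robot, and variables do not carry over. Pictures are saved under pics/ and viewed, at most 10 in all, crops included, and the job is handed in when it is done.

```bash
mkdir -p pics
cat > h.py <<'E'
import numpy as np, cv2
from rig import env
from scipy.spatial.transform import Rotation as Ro
def state():
    s=env.observe(); q=np.array(s["orientation"]); return s,Ro.from_quat(q[[1,2,3,0]]).as_matrix(),np.array(s["ee_pos"])
def grab(n):
    s,Rt,p=state(); f=env.grab_frame(n)
    if n=="wrist":
        T=np.eye(4);T[:3,:3]=Rt;T[:3,3]=p; W=T@np.array(f["tool_from_camera"])
        f["Rwc"],f["c"]=W[:3,:3],W[:3,3]
    else:
        R=np.array(f["R"]);f["Rwc"],f["c"]=R.T,-R.T@np.array(f["t"]).ravel()
    return f
def rays(f,uv):
    n=cv2.undistortPoints(np.float32(uv).reshape(-1,1,2),np.array(f["intrinsics"]),np.array(f["dist"])).reshape(-1,2)
    return np.c_[n,np.ones(len(n))]@f["Rwc"].T
def plane(f,uv,z):
    d=rays(f,uv); return f["c"]+d*((z-f["c"][2])/d[:,2])[:,None]
def cloud(f):
    h,w=f["range_z"].shape; v,u=np.mgrid[:h,:w]
    d=rays(f,np.c_[u.ravel(),v.ravel()]); return (f["c"]+d*f["range_z"].reshape(-1,1)).reshape(h,w,3)
def totool(dx): s,R,p=state(); return R.T@np.array(dx)
E
python3 - <<'E'
from h import *
import pickle
for n in("scene","side","wrist"):
    f=grab(n); pickle.dump(f,open(n+"0.pkl","wb")); cv2.imwrite(f"pics/{n}0.png",cv2.resize(f["color"],(800,600),interpolation=cv2.INTER_CUBIC)); print(n,f["c"],f["Rwc"][:,2])
s,R,p=state();print(s,R,env.tcp_to_grasp)
E
```

```text
scene [-0.31834365  0.43085957  0.79035988] [ 0.69937843 -0.43414976 -0.56778851]
side [ 0.27526779 -1.35347998  0.90158516] [ 0.17104289  0.83215561 -0.52750485]
wrist [ 0.3086798  -0.60593391  0.3707492 ] [-0.30037627 -0.10716519 -0.94778147]
{'clock': 0.15, 'q': array([-1.25989174e+00,  2.64616133e-01,  1.60509783e+00, -2.01980729e-05,
        1.27370092e+00, -3.69327814e-02]), 'dq': array([ 6.18550208e-04, -1.41401517e-03, -2.74980879e-03, -1.76381840e-03,
       -9.43456923e-06,  1.99685552e-04]), 'joint_torque': array([ 4.07636508e-04, -5.15907133e+01, -3.67958450e+01, -2.72365537e-05,
        8.04616080e-03,  2.18025355e-05]), 'ee_pos': array([ 0.22987592, -0.6340277 ,  0.23020348]), 'orientation': array([-9.01264985e-04,  9.84913307e-01,  1.73046086e-01, -1.33983893e-04]), 'contact_force': array([ 0.44499788,  0.75735743, -0.89450711]), 'torque': array([-0.00568664,  0.04224682,  0.00528872]), 'grasp_force': 0.0, 'finger_gap': 0.08511719297172608} [[ 9.40110068e-01  3.40870545e-01 -5.75845795e-04]
 [ 3.40871028e-01 -9.40108479e-01  1.72896498e-03]
 [ 4.79957194e-05 -1.82170653e-03 -9.99998340e-01]] -0.0187
```

View pics/scene0.png

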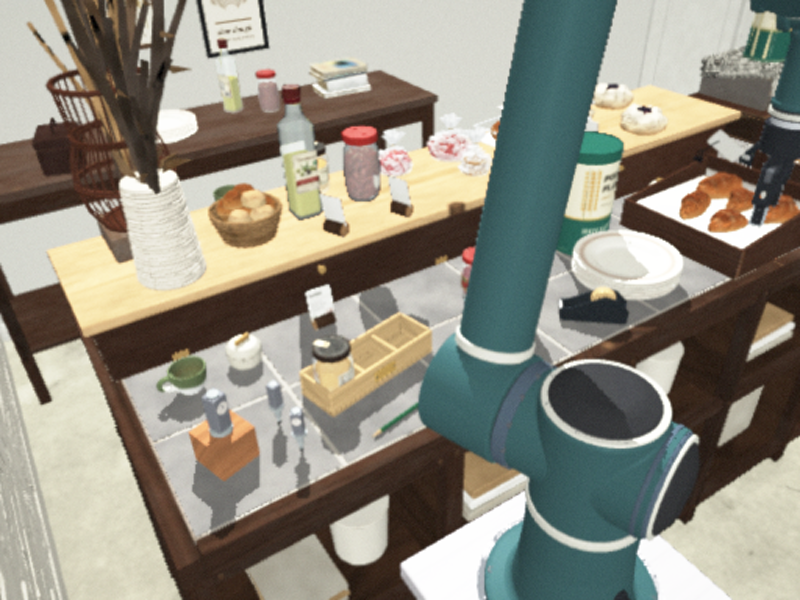

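View pics/side0.png

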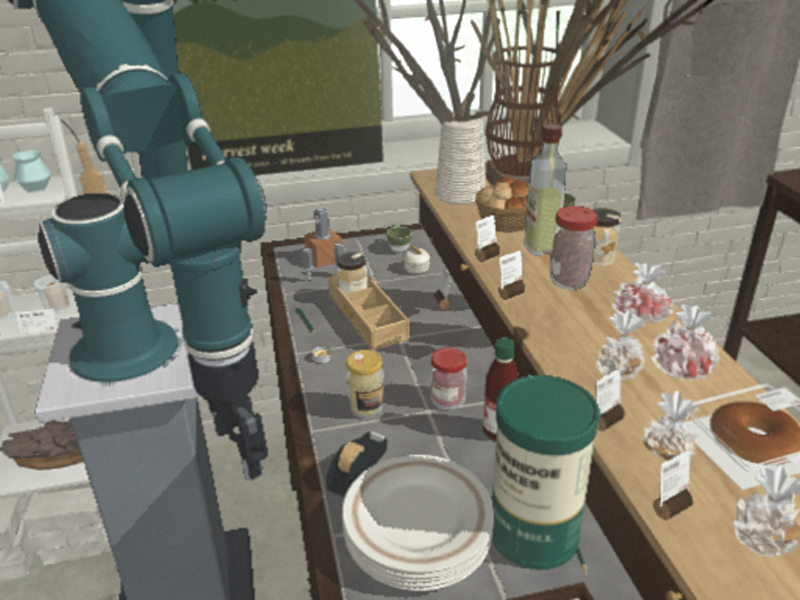

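The scene view shows the stand with a tester at (217,430), two loose small testers at (275,395) and (297,422), the crate at (367,365) with the dark-lidded jar at (332,360), and the pencil at (395,420). The side view shows the mustard jar at (366,385), the jam jar at (449,378), the syrup bottle at (502,390), the tea light at (320,355) and the tape dispenser at (355,460).

Run:
```python
from h import *
import pickle
L=lambda n:pickle.load(open(n+"0.pkl","rb"))
sd,sc=L("side"),L("scene"); k=.64
def roi(f,u0,u1,v0,v1):
    m=np.zeros(f["range_z"].shape,bool); m[int(v0*k):int(v1*k),int(u0*k):int(u1*k)]=1; return m&(f["range_z"]>0)
Cs,Cc=cloud(sd),cloud(sc)
def show(n,C,m,zl,zh):
    P=C[m]; P=P[(P[:,2]>zl)&(P[:,2]<zh)]
    if len(P)<5: print(n,len(P)); return
    c,r=cv2.minEnclosingCircle(np.float32(P[:,:2])); b=cv2.minAreaRect(np.float32(P[:,:2]))
    print(n,len(P),"circ",np.round(c,3),round(r,3),"rect",np.round(b[0],3),np.round(b[1],3),round(b[2],1),"z",np.round(np.percentile(P[:,2],[5,50,95]),3))
show("mustard",Cs,roi(sd,343,388,345,420),.107,.125)
show("jam",Cs,roi(sd,428,470,342,410),.092,.11)
for C,f,n,r in((Cs,sd,"side",(320,412,245,350)),(Cc,sc,"scene",(295,440,310,415))):
    m=roi(f,*r); show("crate "+n,C,m,.044,.056); show("darklid "+n,C,m,.095,.115)
for C,f,n,r in((Cs,sd,"side",(300,345,200,268)),(Cc,sc,"scene",(180,262,380,480))):
    m=roi(f,*r); show("stand "+n,C,m,.052,.062); show("tcap "+n,C,m,.12,.14);show("handle "+n,C,m,.075,.13);show("all",C,m,.01,.3)
show("loose1",Cc,roi(sc,262,288,375,425),.02,.2);show("loose2",Cc,roi(sc,288,308,403,445),.02,.2)
show("bottle",Cs,roi(sd,485,518,338,440),.02,.25);show("tealight",Cs,roi(sd,308,332,343,366),.008,.03)
show("pencil",Cc,roi(sc,370,425,395,440),.004,.02);show("tape",Cs,roi(sd,325,390,425,495),.01,.1);show("cardlog",Cs,roi(sd,430,455,285,308),.01,.1);show("timer",Cs,roi(sd,403,432,243,272),.01,.1);show("cup",Cs,roi(sd,383,414,222,250),.01,.1)
for f,C,n in((sd,Cs,"side"),):
    hsv=cv2.cvtColor(f["color"],cv2.COLOR_BGR2HSV)
c=sc["color"]; a=c[220:320,110:290]; cv2.imwrite("pics/crop_t.png",cv2.resize(a,None,fx=4.4,fy=4.4,interpolation=cv2.INTER_CUBIC))
```

```text
mustard 271 circ [ 0.446 -0.309] 0.034 rect [ 0.446 -0.309] [0.063 0.062] 70.2 z [0.108 0.112 0.114]
jam 261 circ [ 0.596 -0.319] 0.035 rect [ 0.598 -0.319] [0.061 0.062] 21.5 z [0.093 0.096 0.099]
crate side 335 circ [0.5   0.064] 0.196 rect [0.544 0.063] [0.39  0.206] 90.0 z [0.045 0.048 0.053]
darklid side 175 circ [0.492 0.07 ] 0.034 rect [0.491 0.071] [0.064 0.061] 64.4 z [0.096 0.103 0.107]
crate scene 593 circ [0.542 0.002] 0.142 rect [0.572 0.008] [0.22  0.244] 11.9 z [0.045 0.049 0.053]
darklid scene 357 circ [0.49  0.071] 0.034 rect [0.491 0.073] [0.062 0.062] 4.7 z [0.097 0.104 0.107]
stand side 159 circ [0.439 0.243] 0.084 rect [0.45  0.241] [0.159 0.088] 81.2 z [0.053 0.059 0.061]
tcap side 40 circ [0.455 0.275] 0.017 rect [0.455 0.275] [0.024 0.03 ] 80.0 z [0.121 0.128 0.134]
handle side 193 circ [0.455 0.169] 0.121 rect [0.44  0.172] [0.234 0.094] 81.2 z [0.077 0.1   0.128]
all 629 circ [0.463 0.184] 0.135 rect [0.443 0.188] [0.267 0.094] 81.7 z [0.02  0.061 0.123]
stand scene 482 circ [0.456 0.282] 0.048 rect [0.457 0.282] [0.073 0.071] 16.3 z [0.054 0.059 0.061]
tcap
[... 466 characters left out ...]
029 0.062 0.083]
bottle 1184 circ [ 0.651 -0.429] 0.262 rect [ 0.655 -0.431] [0.523 0.053] 68.4 z [0.04  0.168 0.246]
tealight 60 circ [ 0.388 -0.13 ] 0.023 rect [ 0.39  -0.131] [0.044 0.035] 81.9 z [0.009 0.011 0.015]
pencil 74 circ [0.372 0.023] 0.051 rect [0.373 0.023] [0.088 0.054] 72.2 z [0.005 0.007 0.01 ]
tape 1224 circ [ 0.408 -0.479] 0.086 rect [ 0.398 -0.478] [0.171 0.099] 79.9 z [0.015 0.048 0.062]
cardlog 102 circ [ 0.679 -0.003] 0.026 rect [ 0.679 -0.003] [0.052 0.027] 89.3 z [0.013 0.025 0.052]
timer 238 circ [0.662 0.193] 0.063 rect [0.667 0.192] [0.125 0.061] 79.4 z [0.013 0.034 0.051]
cup 207 circ [0.648 0.258] 0.07 rect [0.642 0.26 ] [0.131 0.062] 75.9 z [0.016 0.035 0.047]
```

View pics/crop_t.png

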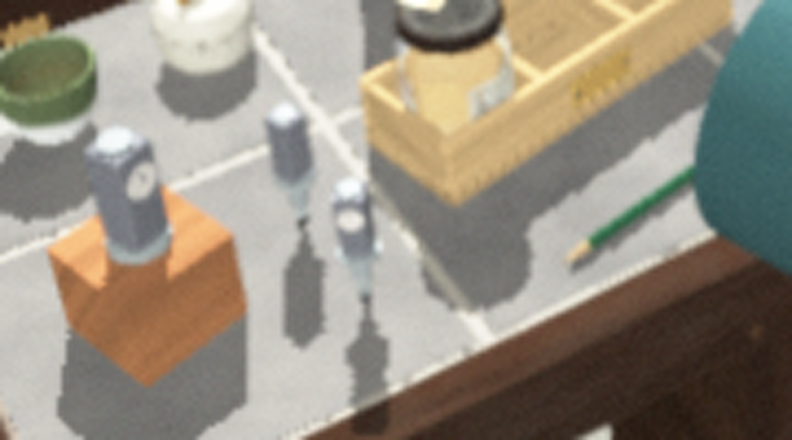

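Tester candidates: the one in the stand at crop (130,195), and the loose ones at (290,150) and (355,225). The one in the stand fits: it has a 26-28 mm handle, its cap is near z 0.133, and it hangs in the 70 mm block, while the loose ones are about 23 mm and shorter. Next I refine the crate.

Run:
```python
from h import *
import pickle
Q=[]
for n in("side","scene"):
    f=pickle.load(open(n+"0.pkl","rb")); C=cloud(f); h=cv2.cvtColor(f["color"],cv2.COLOR_BGR2HSV)
    m=(C[...,2]>.043)&(C[...,2]<.055)&(h[...,1]>70)&(h[...,0]>10)&(h[...,0]<28)&(np.abs(C[...,0]-.5)<.11)&(np.abs(C[...,1])<.17)
    m=cv2.morphologyEx(m.astype(np.uint8),cv2.MORPH_OPEN,np.ones((1,1)))>0
    P=C[m][:,:2]
    # drop isolated
    D=np.sort(np.linalg.norm(P[:,None]-P[None],axis=2),1)[:,6]; P=P[D<.01]; Q.append(P)
    print(n,len(P),cv2.minAreaRect(np.float32(P)))
P=np.vstack(Q);print(cv2.minAreaRect(np.float32(P)))
from scipy.optimize import least_squares
# rim lines: distance to the nearest of 2 long walls + 4 cross walls centre lines
def res(p):
    c,s=np.cos(p[2]),np.sin(p[2]);d=P-p[:2];x=d@[c,s];y=d@[-s,c]
    a=np.abs(np.abs(x)-.0395);b=np.min(np.abs(y[:,None]-[-.1185,-.0395,.0395,.1185]),1)
    out=np.hypot(np.maximum(np.abs(x)-.0425,0),np.maximum(np.abs(y)-.1215,0))
    return np.maximum(np.minimum(a,b)-.003,0)+out
best=min((least_squares(res,[.5,0,a],loss="soft_l1",f_scale=.003) for a in np.linspace(-.5,.5,11)),key=lambda r:r.cost)
print(best.x,np.degrees(best.x[2]),best.cost)
p=best.x;c,s=np.cos(p[2]),np.sin(p[2])
for y in(-.079,0,.079):print(p[:2]+[-s*y,c*y])
```

```text
side 215 ((0.5083130598068237, -0.009371936321258545), (0.08717484027147293, 0.2415115386247635), 12.230842590332031)
scene 563 ((0.5092561841011047, -0.005322307348251343), (0.09078923612833023, 0.2438831478357315), 11.858470916748047)
((0.5092868208885193, -0.006672590970993042), (0.09099070727825165, 0.246451735496521), 12.039042472839355)
[ 0.50800035 -0.00683613  0.21130067] 12.106636719959138 0.0010610560605072822
[ 0.52456916 -0.08407909]
[ 0.50800035 -0.00683613]
[0.49143154 0.07040683]
```

```bash
python3 -m inch '[[0,0.15,-0.11,-0.07,-40],[0,0.303,-0.22,-0.07,-82],[0,0.303,-0.22,-0.07,-82],[0,0.303,-0.22,-0.07,-82],[0,0.303,-0.22,-0.07,-82],[0,0.303,-0.22,-0.07,-82],[0,0.303,-0.22,-0.07,-82],[0,0.303,-0.22,-0.07,-82],[0,0.303,-0.22,-0.07,-82],[0,0.303,-0.22,-0.07,-82]]'
python3 - <<'E'
from h import *
import pickle
f=grab("wrist");pickle.dump(f,open("w1.pkl","wb"));cv2.imwrite("pics/w1.png",f["color"])
s,R,p=state();print(p,np.degrees(np.arctan2(R[1,0],R[0,0])),s["q"])
C=cloud(f);h=cv2.cvtColor(f["color"],cv2.COLOR_BGR2HSV)
for n,lo,hi,z in(("must",18,34,.112),("red",0,9,.097)):
    m=((h[...,0]>=lo)&(h[...,0]<=hi)&(h[...,1]>110)&(np.abs(C[...,2]-z)<.006)).astype(np.uint8)
    v,u=np.nonzero(m)
    if len(u)>30: print(n,len(u),u.mean(),v.mean(),cv2.minEnclosingCircle(np.float32(C[v,u][:,:2])),np.median(C[v,u],0))
P=C[(C[...,2]>.12)&(C[...,0]>.6)&(C[...,1]<-.2)&(C[...,1]>-.5)&(C[...,2]<.2)]
if len(P)>5: print("bottle",P.min(0),P.max(0),np.median(P,0))
E
```

```text
clock: 1.4
ee_pos: [0.4397, -0.3246, 0.301]
orientation: [-0.0, 0.631, 0.776, -0.0]
contact_force: [0.4, 0.4, -0.1]
finger_gap: 0.0854
grasp_force: 0.0
[ 0.43965634 -0.32467094  0.30103919] 101.80519747078307 [-6.81645505e-01 -1.61738710e-02  1.78901739e+00 -1.17150851e-05
  1.36916694e+00 -8.87682764e-01]
must 2113 269.2120208234737 151.27117841930905 ((0.5773314237594604, -0.36557456851005554), 0.17258679866790771) [ 0.45147475 -0.30769319  0.11018054]
red 2510 395.9402390438247 190.56852589641434 ((0.6775166988372803, -0.34537333250045776), 0.11399959027767181) [ 0.60535829 -0.31929576  0.09520282]
bottle [ 0.63585619 -0.47704938  0.12001272] [ 0.79722946 -0.28033593  0.18965372] [ 0.71567181 -0.4058181   0.14810049]
```

View pics/w1.png

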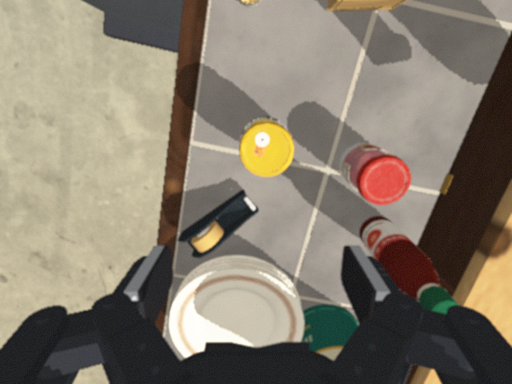

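The wrist view shows the mustard lid at (267,148) with its seal at (262,140), the red lid at (383,180), the bottle from its base at (375,230) to its cap at (435,300), and the tape dispenser at (220,222).

Run:
```python
from h import *
import pickle
f=pickle.load(open("w1.pkl","rb"));h=cv2.cvtColor(f["color"],cv2.COLOR_BGR2HSV)
def blob(lo,hi,box,z,smin=110):
    m=((h[...,0]>=lo)&(h[...,0]<=hi)&(h[...,1]>smin)&(h[...,2]>110)).astype(np.uint8)
    k=np.zeros_like(m);k[box[2]:box[3],box[0]:box[1]]=1;m*=k
    c=max(cv2.findContours(m,cv2.RETR_EXTERNAL,cv2.CHAIN_APPROX_NONE)[0],key=cv2.contourArea)
    q=plane(f,cv2.convexHull(c).reshape(-1,2),z);return cv2.fitEllipse(np.float32(q[:,:2]))
print("must",blob(18,34,(230,305,110,185),.107))
print("must lidtop",blob(18,34,(230,305,110,185),.112))
print("red",blob(0,9,(355,415,152,208),.097,150))
print("red hi-s",blob(0,9,(355,415,152,208),.097,190))
print("cap",plane(f,[[435,300]],.19),"base",plane(f,[[374,228]],.03), "seal",plane(f,[[262,140]],.113))
C=cloud(f);print(C[180,383],C[148,275],C[300,437])
```

```text
must ((0.4487866461277008, -0.3061038553714752), (0.06254144757986069, 0.06568779796361923), 27.913257598876953)
must lidtop ((0.448420912027359, -0.3051731586456299), (0.06160721182823181, 0.06470655649900436), 27.913177490234375)
red ((0.5967916250228882, -0.3157094717025757), (0.0603683777153492, 0.06510299444198608), 70.08277130126953)
red hi-s ((0.5978931784629822, -0.31554728746414185), (0.05812595412135124, 0.06540106981992722), 76.96466827392578)
cap [[ 0.64450275 -0.40768656  0.19      ]] base [[ 0.64287023 -0.40628326  0.03      ]] seal [[ 0.44153172 -0.29572173  0.113     ]]
[ 0.597809   -0.3164595   0.09498296] [ 0.45796634 -0.30194913  0.11061516] [ 0.65185993 -0.41122912  0.18387915]
```

```bash
python3 -m inch '[[0,0.016,0.0113,0.06,0],[0,0.016,0.0113,0.12,0],[0,0.016,0.0113,0.17,0],[0,0.016,0.0113,0.205,0],[0,0.016,0.0113,0.221,0],[0,0.016,0.0113,0.221,0],[255,0.016,0.0113,0.221,0],[255,0.016,0.0113,0.221,0],[255,0.016,0.0113,0.221,0],[255,0.016,0.0113,0.221,0],[255,0.016,0.0113,0.221,0],[255,0.016,0.0113,0.221,0]]' 40
```

```text
clock: 2.95
ee_pos: [0.4489, -0.3078, 0.0828]
orientation: [0.002, 0.63, 0.777, -0.0]
contact_force: [-1.9, -0.2, 7.1]
finger_gap: 0.062
grasp_force: 43.7
```

```bash
python3 -m inch '[[255,0,0,-0.02,0],[255,0,0,-0.06,0],[255,0,0,-0.09,0],[255,0.03,0.012,-0.09,0],[255,0.08,0.034,-0.09,0],[255,0.13,0.056,-0.09,0],[255,0.18,0.077,-0.09,0],[255,0.23,0.098,-0.09,0],[255,0.265,0.114,-0.09,0],[255,0.281,0.1205,-0.09,0],[255,0.281,0.1205,-0.09,0],[255,0.281,0.1205,-0.09,0]]'
python3 - <<'E'
from h import *
import pickle
for n in("wrist","scene","side"):
    f=grab(n);pickle.dump(f,open(n+"2.pkl","wb"));C=cloud(f)
    if n=="wrist":cv2.imwrite("pics/w2.png",f["color"])
s,R,p=state();print(p,np.degrees(np.arctan2(R[1,0],R[0,0])),s["finger_gap"],R[:,2])
E
```

```text
clock: 4.45
ee_pos: [0.5071, -0.0075, 0.17]
orientation: [-0.0, 0.63, 0.777, -0.0]
contact_force: [-0.3, -0.5, -5.3]
finger_gap: 0.0619
grasp_force: 46.0
[ 0.50731657 -0.00777259  0.17019086] 101.83294776032483 0.06200787719681225 [-2.11314530e-04 -2.97858555e-04 -9.99999933e-01]
```

View pics/w2.png

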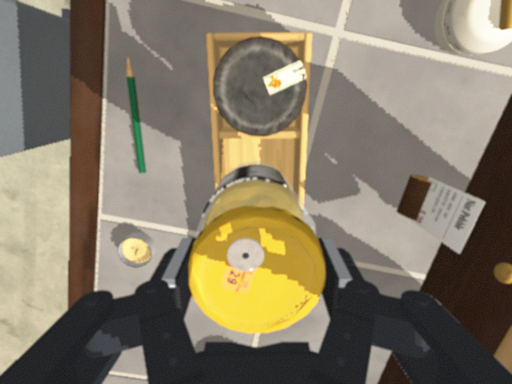

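The wrist view shows the mustard jar held upright with its lid at (257,268) and its seal at (245,255). The crate's far rim runs from (208,33) to (311,33), and the divider lies at row ~133.

Run:
```python
from h import *
import pickle
f=pickle.load(open("wrist2.pkl","rb"));f["color"];h=cv2.cvtColor(f["color"],cv2.COLOR_BGR2HSV);C=cloud(f)
m=((h[...,0]>=18)&(h[...,0]<=34)&(h[...,1]>110)&(np.abs(C[...,2]-.199)<.008))
v,u=np.nonzero(m);P=C[v,u]
A=np.c_[P[:,:2]-P[:,:2].mean(0),np.ones(len(P))];print("lid plane",np.linalg.lstsq(A,P[:,2],rcond=None)[0],P[:,2].std())
c=max(cv2.findContours(m.astype(np.uint8),cv2.RETR_EXTERNAL,cv2.CHAIN_APPROX_NONE)[0],key=cv2.contourArea)
q=plane(f,cv2.convexHull(c).reshape(-1,2),P[:,2].mean());E=cv2.fitEllipse(np.float32(q[:,:2]));print(E,cv2.minEnclosingCircle(np.float32(q[:,:2])))
s,R,p=state()
# crate from wrist + scene
from scipy.optimize import least_squares
for n in("wrist","scene","side"):
    g=pickle.load(open(n+"2.pkl","rb"));Cg=cloud(g);hh=cv2.cvtColor(g["color"],cv2.COLOR_BGR2HSV)
    k=(np.abs(Cg[...,2]-.049)<.006)&(hh[...,1]>70)&(hh[...,0]>10)&(hh[...,0]<28)&(np.abs(Cg[...,0]-.5)<.11)&(np.abs(Cg[...,1])<.17)
    P=Cg[k][:,:2];D=np.sort(np.linalg.norm(P[::max(1,len(P)//1500),None]-P[None,::max(1,len(P)//1500)],axis=2),1)[:,6];P=P[::max(1,len(P)//1500)][D<.006]
    def res(p):
        c,s=np.cos(p[2]),np.sin(p[2]);d=P-p[:2];x=d@[c,s];y=d@[-s,c]
        a=np.abs(np.abs(x)-.0395);b=np.min(np.abs(y[:,None]-[-.1185,-.0395,.0395,.1185]),1)
        return np.maximum(np.minimum(a,b)-.003,0)+np.hypot(np.maximum(np.abs(x)-.0425,0),np.maximum(np.abs(y)-.1215,0))
    r=least_squares(res,[.508,-.007,.21],loss="soft_l1",f_scale=.003);print(n,len(P),r.x,r.cost)
rim=plane(f,[[208,33],[311,33],[214,133],[308,133]],.05);print(rim)
```

```text
lid plane [-0.01397256 -0.01068082  0.19724464] 0.001180883688258011
((0.5079145431518555, -0.004728688858449459), (0.06254538148641586, 0.0646723285317421), 6.052300930023193) ((0.5079283118247986, -0.004614158067852259), 0.03246336430311203)
wrist 2739 [ 0.51047447 -0.00425251  0.21370806] 1.3117185676106131e-06
scene 413 [ 0.50786692 -0.00673247  0.20660091] 0.0008523002905624121
side 26 [ 0.50535943 -0.00827003  0.25176959] 7.896794223679194e-08
[[0.44585564 0.10530162 0.05      ]
 [0.5252028  0.12198599 0.05      ]
 [0.46282399 0.0292323  0.05      ]
 [0.54342073 0.04618438 0.05      ]]
```

```bash
python3 -m inch '[[255,-0.001,0.0014,0.01,0],[255,-0.001,0.0014,0.025,0],[255,-0.001,0.0014,0.033,0],[255,-0.001,0.0014,0.038,0],[255,-0.001,0.0014,0.042,0],[255,-0.001,0.0014,0.045,0],[255,-0.001,0.0014,0.045,0]]'
```

```text
clock: 5.48
ee_pos: [0.5091, -0.0073, 0.1253]
orientation: [-0.0, 0.63, 0.777, 0.0]
contact_force: [-0.7, 0.3, -4.5]
finger_gap: 0.0618
grasp_force: 46.0
```

```bash
python3 -m inch '[[255,0,0,0.008,0],[255,0,0,0.016,0],[255,0,0,0.024,0],[255,0,0,0.030,0],[255,0,0,0.033,0],[255,0,0,0.035,0],[255,0,0,0.0365,0],[255,0,0,0.0365,0]]'
```

```text
clock: 6.48
ee_pos: [0.5093, -0.0074, 0.0891]
orientation: [0.0, 0.63, 0.777, 0.0]
contact_force: [0.6, -0.2, -4.8]
finger_gap: 0.0619
grasp_force: 46.2
```

```bash
python3 -m inch '[[255,0,0,0.0006,0],[0,0,0,0.0006,0],[0,0,0,0.0006,0],[0,0,0,0.0006,0],[0,0,0,0.0006,0],[0,0,0,-0.03,0],[0,0,0,-0.08,0],[0,0,0,-0.12,0],[0,-0.05,0.0035,-0.13,0],[0,-0.11,0.007,-0.13,0],[0,-0.17,0.011,-0.13,0],[0,-0.20,0.013,-0.13,0]]'
python3 - <<'E'
from h import *
import pickle
f=grab("wrist");pickle.dump(f,open("w3.pkl","wb"));cv2.imwrite("pics/w3.png",f["color"])
s,R,p=state();print(p,np.degrees(np.arctan2(R[1,0],R[0,0])),R[:,2])
h=cv2.cvtColor(f["color"],cv2.COLOR_BGR2HSV);C=cloud(f)
for n,lo,hi,z in(("must",18,34,.118),("red",0,9,.097)):
    m=((h[...,0]>=lo)&(h[...,0]<=hi)&(h[...,1]>110)&(np.abs(C[...,2]-z)<.008)).astype(np.uint8)
    c=cv2.findContours(m,cv2.RETR_EXTERNAL,cv2.CHAIN_APPROX_NONE)[0]
    if not c: print(n,0); continue
    c=max(c,key=cv2.contourArea);print(n,cv2.boundingRect(c),C[m>0][:,2].mean())
    q=plane(f,c.reshape(-1,2),z);print(cv2.minEnclosingCircle(np.float32(q[:,:2])))
E
```

```text
clock: 7.98
ee_pos: [0.5636, -0.2033, 0.2188]
orientation: [0.0, 0.631, 0.776, -0.0]
contact_force: [0.8, 0.3, 0.2]
finger_gap: 0.0852
grasp_force: 0.0
[ 0.56430435 -0.20597648  0.2187065 ] 101.75989860801677 [ 0.00123011 -0.00323691 -0.999994  ]
must (511, 1, 1, 1) 0.11024484828901503
((0.7106364369392395, -0.03131687641143799), 9.999999747378752e-05)
red (238, 259, 58, 53) 0.09532744329534179
((0.5995736718177795, -0.3136932849884033), 0.03276662901043892)
```

```bash
python3 -m inch '[[0,-0.06,0.0055,0,0],[0,-0.1,0.009,0.02,0],[0,-0.1203,0.0108,0.04,0],[0,-0.1203,0.0108,0.04,0],[0,-0.1203,0.0108,0.04,0]]'
python3 - <<'E'
from h import *
f=grab("wrist");cv2.imwrite("pics/w4.png",f["color"])
s,R,p=state();print(p,s["dq"])
h=cv2.cvtColor(f["color"],cv2.COLOR_BGR2HSV);C=cloud(f);z=.097
m=((h[...,0]>=0)&(h[...,0]<=9)&(h[...,1]>110)&(np.abs(C[...,2]-z)<.006)).astype(np.uint8)
c=max(cv2.findContours(m,cv2.RETR_EXTERNAL,cv2.CHAIN_APPROX_NONE)[0],key=cv2.contourArea);print(cv2.boundingRect(c))
q=plane(f,c.reshape(-1,2),z);cc=cv2.minEnclosingCircle(np.float32(q[:,:2]));print(cc);print(R.T@(np.r_[cc[0],z]-p))
E
```

```text
clock: 8.65
ee_pos: [0.5985, -0.315, 0.179]
orientation: [-0.0, 0.63, 0.777, 0.0]
contact_force: [0.1, -0.2, 0.4]
finger_gap: 0.0856
grasp_force: 0.0
[ 0.59885143 -0.31497932  0.1796748 ] [ 0.00562575 -0.01364304 -0.00597818 -0.00285456 -0.00318883 -0.00190638]
(219, 160, 76, 73)
((0.6002814769744873, -0.31590306758880615), 0.03147618845105171)
[-0.00118148  0.00114214  0.08267599]
```

```bash
python3 -m inch '[[0,-0.001,0.001,0.05,0],[0,-0.001,0.001,0.085,0],[0,-0.001,0.001,0.105,0],[0,-0.001,0.001,0.111,0],[0,-0.001,0.001,0.111,0],[255,-0.001,0.001,0.111,0],[255,-0.001,0.001,0.111,0],[255,-0.001,0.001,0.111,0],[255,-0.001,0.001,0.111,0],[255,-0.001,0.001,0.111,0],[255,-0.001,0.001,0.111,0]]' 40
```

```text
clock: 10.07
ee_pos: [0.6009, -0.3175, 0.0701]
orientation: [0.002, 0.63, 0.777, 0.0]
contact_force: [-1.1, -0.0, 6.1]
finger_gap: 0.0618
grasp_force: 43.4
```

```bash
python3 -m inch '[[255,0,0,-0.02,0],[255,0,0,-0.06,0],[255,0,0,-0.09,0],[255,0.03,-0.003,-0.09,0],[255,0.08,-0.0085,-0.09,0],[255,0.13,-0.014,-0.09,0],[255,0.18,-0.019,-0.09,0],[255,0.22,-0.0235,-0.09,0],[255,0.2414,-0.0257,-0.09,0],[255,0.2414,-0.0257,-0.09,0],[255,0.2414,-0.0257,-0.09,0],[255,0.2414,-0.0257,-0.09,0]]'
python3 - <<'E'
from h import *
f=grab("wrist");cv2.imwrite("pics/w5.png",f["color"])
s,R,p=state();print(p)
h=cv2.cvtColor(f["color"],cv2.COLOR_BGR2HSV);C=cloud(f);z=.097+p[2]-.0701
m=((h[...,0]>=0)&(h[...,0]<=9)&(h[...,1]>110)&(np.abs(C[...,2]-z)<.008)).astype(np.uint8)
c=max(cv2.findContours(m,cv2.RETR_EXTERNAL,cv2.CHAIN_APPROX_NONE)[0],key=cv2.contourArea)
q=plane(f,cv2.convexHull(c).reshape(-1,2),z);print(cv2.minEnclosingCircle(np.float32(q[:,:2])))
P=C[m>0];print(np.linalg.lstsq(np.c_[P[:,:2]-P[:,:2].mean(0),np.ones(len(P))],P[:,2],rcond=None)[0],z)
from scipy.optimize import least_squares
k=(np.abs(C[...,2]-.049)<.006)&(h[...,1]>70)&(h[...,0]>10)&(h[...,0]<28)&(np.abs(C[...,0]-.5)<.11)&(np.abs(C[...,1])<.17)
P=C[k][:,:2];P=P[::max(1,len(P)//1500)];D=np.sort(np.linalg.norm(P[:,None]-P[None],axis=2),1)[:,6];P=P[D<.006]
def res(p):
    c,s=np.cos(p[2]),np.sin(p[2]);d=P-p[:2];x=d@[c,s];y=d@[-s,c]
    a=np.abs(np.abs(x)-.0395);b=np.min(np.abs(y[:,None]-[-.1185,-.0395,.0395,.1185]),1)
    return np.maximum(np.minimum(a,b)-.003,0)+np.hypot(np.maximum(np.abs(x)-.0425,0),np.maximum(np.abs(y)-.1215,0))
r=least_squares(res,[.51,-.005,.212],loss="soft_l1",f_scale=.003);x=r.x;print(len(P),x,r.cost,x[:2]-.079*np.array([-np.sin(x[2]),np.cos(x[2])]))
E
```

```text
clock: 11.58
ee_pos: [0.5253, -0.0868, 0.1579]
orientation: [0.0, 0.63, 0.776, -0.0]
contact_force: [-0.4, 0.3, -2.5]
finger_gap: 0.0622
grasp_force: 44.9
[ 0.52514922 -0.08677983  0.15785751]
((0.5261836647987366, -0.08373353630304337), 0.03206920251250267)
[-0.01739585 -0.01804456  0.1829055 ] 0.18475750727021517
2471 [ 0.51044362 -0.00443617  0.21518349] 0.00020502244165704028 [ 0.52731223 -0.08161421]
```

```bash
python3 -m inch '[[255,0.0016,0.0012,0.015,0],[255,0.0016,0.0012,0.030,0],[255,0.0016,0.0012,0.037,0],[255,0.0016,0.0012,0.043,0],[255,0.0016,0.0012,0.05,0],[255,0.0016,0.0012,0.058,0],[255,0.0016,0.0012,0.066,0],[255,0.0016,0.0012,0.073,0],[255,0.0016,0.0012,0.077,0],[255,0.0016,0.0012,0.080,0],[255,0.0016,0.0012,0.081,0],[255,0.0016,0.0012,0.081,0]]'
```

```text
clock: 13.12
ee_pos: [0.5257, -0.0839, 0.0769]
orientation: [0.0, 0.63, 0.777, 0.0]
contact_force: [-0.1, -0.3, -3.0]
finger_gap: 0.0616
grasp_force: 44.9
```

```bash
python3 -m inch '[[255,0,0,0.0007,0],[0,0,0,0.0007,0],[0,0,0,0.0007,0],[0,0,0,0.0007,0],[0,0,0,0.0007,0],[0,0,0,-0.03,0],[0,0,0,-0.08,0],[0,0.03,0,-0.13,0],[0,0.07,0,-0.18,0],[0,0.07,0,-0.19,0],[0,0.07,0,-0.19,0],[0,0.07,0,-0.19,0]]'
python3 - <<'E'
from h import *
import pickle
f=grab("wrist");pickle.dump(f,open("w6.pkl","wb"));cv2.imwrite("pics/w6.png",f["color"])
s,R,p=state();print(p,s["clock"])
h=cv2.cvtColor(f["color"],cv2.COLOR_BGR2HSV);C=cloud(f)
for n,lo,hi,z in(("must",18,34,.118),("red",0,9,.103)):
    m=((h[...,0]>=lo)&(h[...,0]<=hi)&(h[...,1]>110)&(np.abs(C[...,2]-z)<.008)).astype(np.uint8)
    c=max(cv2.findContours(m,cv2.RETR_EXTERNAL,cv2.CHAIN_APPROX_NONE)[0],key=cv2.contourArea)
    q=plane(f,cv2.convexHull(c).reshape(-1,2),z);print(n,cv2.boundingRect(c),C[m>0][:,2].mean(),cv2.minEnclosingCircle(np.float32(q[:,:2])))
    if n=="must":
        x,y,w,hh=cv2.boundingRect(c);k=np.zeros_like(m);cv2.drawContours(k,[cv2.convexHull(c)],-1,1,-1);k=cv2.erode(k,np.ones((5,5)))
        k&=((h[...,1]<70)).astype(np.uint8)
        b=max(cv2.findContours(k,cv2.RETR_EXTERNAL,cv2.CHAIN_APPROX_NONE)[0],key=cv2.contourArea)
        e=cv2.fitEllipse(b);print("seal px",e,plane(f,[e[0]],.119))
P=C[(np.abs(C[...,1]-.2825)<.05)&(np.abs(C[...,0]-.455)<.05)&(C[...,2]>.08)&(C[...,2]<.15)]
print(len(P));
if len(P)>20:
    T=P[P[:,2]>.128];print(cv2.minAreaRect(np.float32(P[:,:2])),cv2.minAreaRect(np.float32(T[:,:2])),np.percentile(P[:,2],[1,99]))
E
```

```text
clock: 14.62
ee_pos: [0.5101, -0.016, 0.2646]
orientation: [-0.001, 0.63, 0.777, -0.001]
contact_force: [-0.2, 0.3, -0.1]
finger_gap: 0.0852
grasp_force: 0.0
[ 0.50994501 -0.01603333  0.26432291] 14.675
must (226, 132, 62, 61) 0.11600995044205878 ((0.5089364647865295, -0.004534331616014242), 0.03160276263952255)
seal px ((251.59335327148438, 151.40664672851562), (15.91953182220459, 15.919608116149902), 135.0) [[0.50153426 0.00645329 0.119     ]]
red (230, 202, 54, 51) 0.10081943357313981 ((0.5251246094703674, -0.08153173327445984), 0.031860385090112686)
0
```

View pics/w6.png

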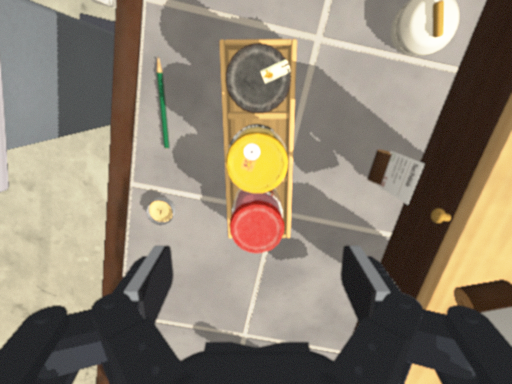

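Both jars stand in the crate, mustard in the middle with its lid at (257,162) and seal at (252,151), jam at (257,227) and the dark jar at (259,77). Next is the tester.

```bash
python3 -m inch '[[0,0.06,0.0015,0,-5],[0,0.12,0.003,0,-10],[0,0.18,0.0045,0,-18.8],[0,0.24,0.006,0,-18.8],[0,0.285,0.007,0,-18.8],[0,0.303,0.0074,0.02,-18.8],[0,0.303,0.0074,0.03,-18.8],[0,0.303,0.0074,0.03,-18.8],[0,0.303,0.0074,0.03,-18.8]]'
python3 - <<'E'
from h import *
import pickle
f=grab("wrist");pickle.dump(f,open("w7.pkl","wb"));cv2.imwrite("pics/w7.png",f["color"])
s,R,p=state();print(p,np.degrees(np.arctan2(R[1,0],R[0,0])))
C=cloud(f)
P=C[(np.abs(C[...,1]-.2825)<.05)&(np.abs(C[...,0]-.455)<.05)&(C[...,2]>.115)&(C[...,2]<.15)]
T=P[P[:,2]>.128]
for Z in(P,T):
    if len(Z)>5:b=cv2.minAreaRect(np.float32(Z[:,:2]));print(b,len(Z),R.T@(np.r_[b[0],.13]-p))
S=C[(np.abs(C[...,1]-.2825)<.06)&(np.abs(C[...,0]-.455)<.06)&(np.abs(C[...,2]-.06)<.006)];print("stand",cv2.minAreaRect(np.float32(S[:,:2])))
E
```

```text
clock: 15.8
ee_pos: [0.4562, 0.2812, 0.2366]
orientation: [0.0, 0.495, 0.869, -0.0]
contact_force: [0.2, -0.1, 0.1]
finger_gap: 0.0853
grasp_force: 0.0
[0.456408   0.28145164 0.23713766] 120.61667613322602
((0.45851412415504456, 0.28193342685699463), (0.027092134580016136, 0.02662559039890766), 26.723804473876953) 876 [-0.00062656  0.00200123  0.10713893]
((0.458969384431839, 0.28260841965675354), (0.02348993718624115, 0.024034837260842323), 26.700002670288086) 489 [-0.00027752  0.00273679  0.10713921]
stand ((0.45929062366485596, 0.2820817828178406), (0.07023618370294571, 0.07040685415267944), 17.013450622558594)
```

View pics/w7.png

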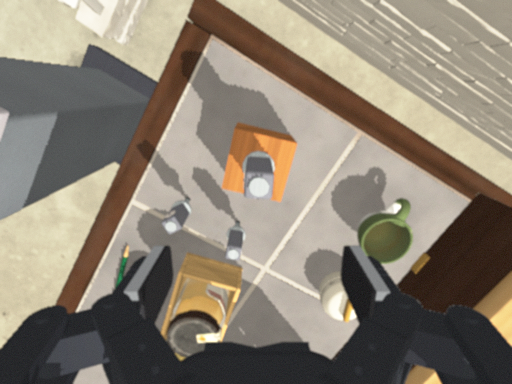

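The wrist view shows the stand at (259,163) with the tester cap at (259,187), and the loose ones at (177,215) and (235,240) out of the fingers' path.

```bash
python3 -m inch '[[0,-0.0005,0.001,0.05,1.5],[0,-0.0005,0.001,0.1,1.5],[0,-0.0005,0.001,0.135,1.5],[0,-0.0005,0.001,0.146,1.5],[0,-0.0005,0.001,0.146,1.5],[255,-0.0005,0.001,0.146,1.5],[255,-0.0005,0.001,0.146,1.5],[255,-0.0005,0.001,0.146,1.5],[255,-0.0005,0.001,0.146,1.5],[255,-0.0005,0.001,0.146,1.5],[255,-0.0005,0.001,0.146,1.5],[255,-0.0005,0.001,0.146,1.5]]' 45
```

```text
clock: 17.35
ee_pos: [0.4575, 0.283, 0.0918]
orientation: [0.0, 0.506, 0.863, 0.001]
contact_force: [0.3, -0.2, 5.8]
finger_gap: 0.0258
grasp_force: 44.5
```

```bash
python3 -m inch '[[255,0,0,-0.02,0],[255,0,0,-0.05,0],[255,0,0,-0.09,0],[255,0,0,-0.125,0],[255,0,0,-0.14,0],[255,-0.03,-0.011,-0.14,0],[255,-0.08,-0.029,-0.14,0],[255,-0.13,-0.047,-0.14,0],[255,-0.18,-0.065,-0.14,0],[255,-0.225,-0.082,-0.14,0],[255,-0.255,-0.093,-0.14,0],[255,-0.2643,-0.0961,-0.14,0]]'
python3 -m inch '[[255,0,0,0,0],[255,0,0,0,0],[255,0,0,0,0]]'
python3 - <<'E'
from h import *
import pickle
c=[]
for n in("wrist","scene","side"):
    f=grab(n);pickle.dump(f,open(n+"8.pkl","wb"))
    if n!="wrist":
        s,R,p=state(); X=np.r_[p[:2],.13]
        uv=cv2.projectPoints(X.reshape(1,3),cv2.Rodrigues(f["Rwc"].T)[0],-f["Rwc"].T@f["c"],np.array(f["intrinsics"]),np.array(f["dist"]))[0].ravel();u,v=uv.astype(int);print(n,uv)
        u0,v0=max(u-40,0),max(v-40,0);a=f["color"][v0:v0+80,u0:u0+80];c.append(cv2.resize(a,(390,390),interpolation=cv2.INTER_CUBIC));print(u0,v0)
    else: W=f["color"]
print(p)
cv2.imwrite("pics/c8.png",np.hstack(c)); cv2.imwrite("pics/w8.png",W)
E
```

```text
clock: 18.85
ee_pos: [0.5012, 0.0035, 0.2292]
orientation: [-0.001, 0.507, 0.862, -0.001]
contact_force: [-0.2, 0.1, -1.4]
finger_gap: 0.0258
grasp_force: 44.4
clock: 19.23
ee_pos: [0.5018, 0.0062, 0.2306]
orientation: [-0.0, 0.505, 0.863, 0.0]
contact_force: [-0.7, -0.5, -1.3]
finger_gap: 0.0259
grasp_force: 44.4
scene [231.25751303 202.51608118]
191 162
side [230.92902191 167.42936398]
190 127
[0.50197878 0.00582691 0.23083576]
```

View pics/c8.png

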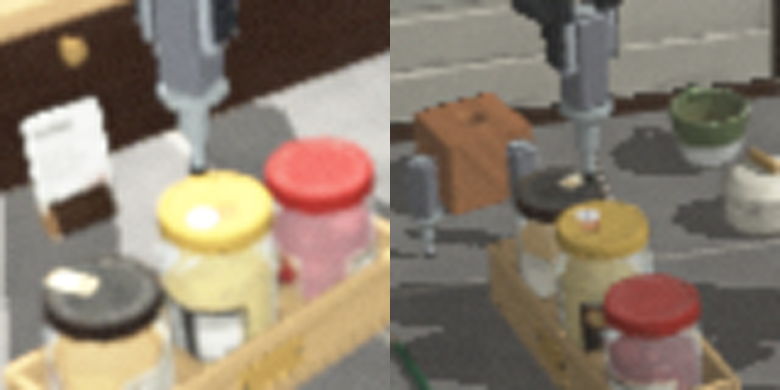

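View pics/w8.png

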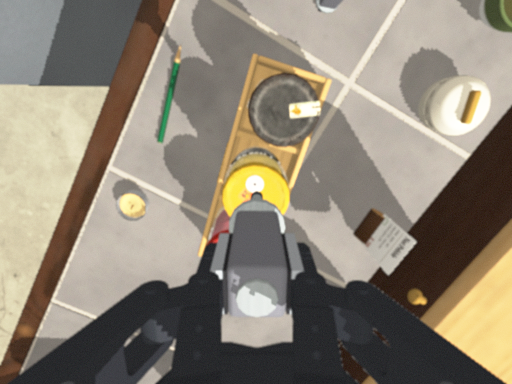

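The scene crop has the tip at (197,170) and the seal at (203,217); the side crop has the stem at (587,150) and the seal at (588,216). The wrist view shows the seal at (255,185) just ahead of the tester.

Run:
```python
from h import *
import pickle
w=pickle.load(open("wrist8.pkl","rb"));s,R,p=state();print("tcp",p)
def seal(f,u,v,r):
    h=cv2.cvtColor(f["color"],cv2.COLOR_BGR2HSV).astype(float);b=slice(v-r,v+r+1),slice(u-r,u+r+1)
    wt=np.clip(120-h[b][...,1],0,None)*(h[b][...,2]>120);y,x=np.mgrid[v-r:v+r+1,u-r:u+r+1];return [(wt*x).sum()/wt.sum(),(wt*y).sum()/wt.sum()]
F={n:pickle.load(open(n+"8.pkl","rb")) for n in("scene","side")}
for n,(u,v,r) in {"scene":(233,206,4),"side":(231,171,4)}.items():
    q=seal(F[n],u,v,r);print(n,"seal",q,plane(F[n],[q],.119))
q=seal(w,255,185,9);print("wrist seal",q,plane(w,[q],.119))
# tester axis: for each view, where is the vertical axis' plane; use collar/stem centres per row
for n,(u0,u1,v0,v1) in {"scene":(218,246,174,200),"side":(218,246,140,166)}.items():
    f=F[n];C=cloud(f);sub=C[v0:v1,u0:u1].reshape(-1,3)
    sub=sub[(np.hypot(*(sub[:,:2]-p[:2]).T)<.025)&(sub[:,2]>.14)]
    for a,b in((.15,.17),(.172,.19),(.197,.204),(.206,.23)):
        k=sub[(sub[:,2]>a)&(sub[:,2]<b)]
        if len(k)>3:print(n,a,len(k),k.mean(0),np.ptp(k,0))
a=[[231.4,196.9]];b=[[230.6,164.9]]
d1,d2=rays(F["scene"],a)[0],rays(F["side"],b)[0];c1,c2=F["scene"]["c"],F["side"]["c"]
t=np.linalg.lstsq(np.c_[d1,-d2],c2-c1,rcond=None)[0];print("tip tri",c1+d1*t[0],c2+d2*t[1])
# seal triangulated
d1,d2=rays(F["scene"],[seal(F["scene"],233,206,4)])[0],rays(F["side"],[seal(F["side"],231,171,4)])[0]
t=np.linalg.lstsq(np.c_[d1,-d2],c2-c1,rcond=None)[0];print("seal tri",c1+d1*t[0],c2+d2*t[1])
```

```text
tcp [0.50197878 0.00582691 0.23083576]
scene seal [np.float64(232.56739221431562), np.float64(205.88781917120133)] [[0.50031558 0.00362839 0.119     ]]
side seal [np.float64(230.75382262996942), np.float64(170.1269113149847)] [[0.50122668 0.00750428 0.119     ]]
wrist seal [np.float64(254.38630259623991), np.float64(183.69974519661181)] [[0.50107353 0.00662641 0.119     ]]
scene 0.15 21 [0.50032549 0.00527591 0.15837983] [0.00745758 0.00841826 0.01735183]
scene 0.172 34 [0.49728295 0.00698404 0.18147441] [0.01075557 0.01121422 0.01652744]
scene 0.197 20 [0.49193602 0.01010513 0.20215448] [0.0255869  0.03118281 0.00425844]
scene 0.206 82 [0.49376711 0.00919837 0.21577235] [0.02298751 0.03444694 0.02188078]
side 0.15 12 [0.50047592 0.00170449 0.15853191] [0.0069407  0.00834585 0.01489908]
side 0.172 26 [ 0.50048222 -0.00054371  0.18132347] [0.01360315 0.01071453 0.01670969]
side 0.197 22 [ 0.4984965  -0.00605334  0.20105979] [0.03264127 0.02503645 0.00625107]
side 0.206 68 [ 0.50022991 -0.00435328  0.2174464 ] [0.03197748 0.02360785 0.0237321 ]
tip tri [0.50426391 0.00311937 0.14561445] [0.50061173 0.00165804 0.14192425]
seal tri [0.4995638  0.00402072 0.11961651] [0.50072377 0.00447518 0.12074177]
```

```bash
python3 -m inch '[[255,0.0012,-0.0008,0.008,0],[255,0.0012,-0.0008,0.016,0],[255,0.0012,-0.0008,0.022,0],[255,0.0012,-0.0008,0.026,0],[255,0.0012,-0.0008,0.029,0],[255,0.0012,-0.0008,0.031,0],[255,0.0012,-0.0008,0.031,0],[255,0.0012,-0.0008,0.031,0]]'
```

```text
clock: 20.38
ee_pos: [0.5008, 0.0057, 0.2001]
orientation: [0.0, 0.506, 0.863, 0.0]
contact_force: [-2.1, -0.6, 1.1]
finger_gap: 0.0258
grasp_force: 44.6
```

```bash
python3 -m inch '[[255,0,0,0.0015,0],[255,0,0,0.003,0],[255,0,0,0.004,0],[255,0,0,0.004,0],[255,0,0,0.004,0],[255,0,0,0.004,0]]'
python3 - <<'E'
from h import *
import pickle
c=[]
for n in("scene","side"):
    f=grab(n);u,v={"scene":(232,202),"side":(231,167)}[n]
    c.append(cv2.resize(f["color"][v-30:v+20,u-25:u+25],(390,390),interpolation=cv2.INTER_CUBIC))
cv2.imwrite("pics/c9.png",np.hstack(c));s,R,p=state();print(p,s["contact_force"],s["clock"],R[:,2])
E
```

```text
clock: 21.12
ee_pos: [0.5008, 0.0057, 0.1958]
orientation: [0.0, 0.506, 0.863, -0.0]
contact_force: [-1.8, -0.8, 1.2]
finger_gap: 0.0258
grasp_force: 44.6
[0.50079347 0.00574376 0.19585954] [-2.07868512 -0.44730177  0.85277597] 21.225 [ 1.84296687e-04 -3.38151157e-05 -9.99999982e-01]
```

View pics/c9.png

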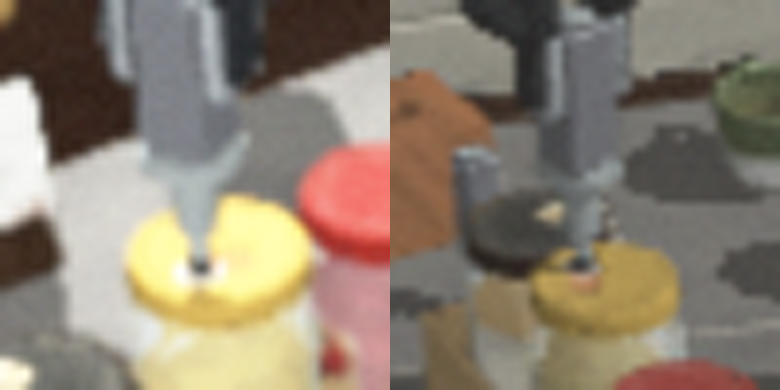

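The tip stands on the seal: in the scene crop the tip is at (200,265) with white paper around it, and in the side crop it is at (583,262). Next I check the depth.

Run:
```python
from h import *
import pickle
F=[];
for i in range(6):
  for n in("scene","side"):
    f=grab(n);s,R,p=state();F.append(s["contact_force"])
    if i==0:
        C=cloud(f);g=pickle.load(open(n+"8.pkl","rb"));G=cloud(g)
        # compare vertical profile: width of horizontal extents per z bin, before and now
        for nm,D,off in(("before",G,.2308),("now",C,p[2])):
            P=D.reshape(-1,3);P=P[(np.hypot(*(P[:,:2]-p[:2]).T)<.025)&(P[:,2]>.125)&(P[:,2]<.26)]
            out=[]
            for z in np.arange(-.05,.0,.004):
                k=P[np.abs(P[:,2]-off-z)<.003]
                out.append(round(1000*np.linalg.norm(np.ptp(k[:,:2],axis=0))) if len(k)>2 else 0)
            print(n,nm,out)
print(np.mean(F,0),np.std(F,0),p)
```

```text
scene before [14, 14, 14, 10, 0, 37, 42, 41, 35, 35, 33, 35, 38]
scene now [16, 15, 14, 9, 23, 33, 40, 38, 38, 38, 38, 29, 34]
side before [16, 14, 14, 0, 31, 41, 41, 37, 35, 35, 33, 36, 38]
side now [15, 17, 17, 0, 25, 36, 43, 39, 41, 40, 32, 34, 27]
[-0.97643315 -0.42433478  1.33465085] [0.41606281 0.51596459 0.47744364] [0.50071193 0.00575481 0.1957562 ]
```

```bash
python3 -m inch '[[255,0,0,0.001,0],[255,0,0,0.0015,0],[255,0,0,0.0015,0],[255,0,0,0.0015,0],[255,0,0,0.0015,0]]' && python3 -c "
from rig import env
print(env.job_done())"
```

```text
clock: 22.45
ee_pos: [0.5008, 0.0057, 0.1943]
orientation: [0.0, 0.506, 0.863, 0.0]
contact_force: [-0.3, -1.0, 1.4]
finger_gap: 0.0255
grasp_force: 44.7
the job is handed in; nothing more can be done
None
```

I packed and released both jars and handed the job in at 22.5 s with the tester still gripped and its tip on the mustard seal; the plunger is an estimated 6–8 mm in (from force and height readings), and no verdict was returned.

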